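# Nest the sample cups, then hold the drying tester's sprung lid at its mark

## Robot

A 7-joint arm with a two-finger parallel gripper is mounted at the origin on the work surface. World frame = base frame: x ahead of the robot, y to its left, z up, the work surface at z = 0. Lengths are in m, angles in rad, forces in N, time in s.
With the tool pointing down it reaches from about 0.4 to 0.85 m from the base axis. Payload 4.5 kg.
Tool frame: the origin (TCP) lies midway between the tips of the shut fingers; the grasp point (between the pads) lies behind it (r.grip_point_offset is the z of the grasp point in the tool frame, in m); z points along the fingers, y is the line along which they close (so a half turn about z gives the same grasp; the last joint's range is limited). The gripper opens to 88 mm and grips with 3 to 60 N. Pads are 18 mm wide; open, the fingers measure 123 mm over their backs; the gripper's body (75 mm by 187 mm) begins 45 mm behind the grasp point.
Start: joints at [1.361, 0.689, -0.195, 1.565, 0.157, 0.902, -0.215], TCP at [0.151, -0.607, 0.239] pointing down, gripper open.
Joint ranges: [-3.01, 3.01], [-0.46, 2.08], [-1.47, 1.51], [0.13, 2.56], [-1, 4.14], [0.04, 2.09], [-2.66, 2.66]. Speed limits (rad/s): [2.57, 2.57, 3.14, 3.14, 3.14, 3.14, 3.14].

## Interface

Orientations are given as a unit quaternion [x, y, z, w].
In Python, from plant import r, optics, workorder gives the robot as it stands.
- The arm moves only by the shell command python3 -m creep 'ROWS' [FORCE]. ROWS is JSON, a list of rows, each an object of numbers: "grip": the gripper command: -1 is shut, 1 is fully open, values between are in proportion; "tx", "ty", "tz": the shift along the tool's x, y, z in cm; "spin": the turn about the tool's z in degrees. In form: [{"grip": .., "tx": .., "ty": .., "tz": .., "spin": ..}, ...]. A call has 1 to 8 rows; each row shifts and turns the commanded pose from where the row before left it, along the tool's axes as they then stand; what a row does not reach is not made up. A row lasts 1/12 s, in which the tool goes at most 41.7 mm and 7.16 degrees, less where a joint would pass 70% of its speed; a pose out of reach is approached as far as the arm can. A call with a gripper value outside its range is refused whole. The fingers move at their own pace and stop on an object; FORCE is the grip in N (left out, the last holds). Time passes only in rows, so rows that do not move let the fingers close. It gives the time, the measured TCP pose, the force, the opening and the grip force at its end, in the units of the state.
- r.get_state(): the state, without advancing time (a new reading comes with each control period).
- optics.snapshot(name): name is "scene" or "top" or "wrist"; returns (picture, depth): 420x560x3 uint8, red, green, blue; 420x560 float32, m along the optical axis (not along the pixel's ray), 0 where there is no reading.
- optics.get_calibration(name): a dict with "fx", "fy", "cx", "cy" (pixels), "extrinsics" (4x4, takes a point from world to camera coordinates). Camera axes: x right, y down, z forward; pixel columns grow to the right and rows downward; lengths in m; the calibration is good to about 2 mm. The wrist camera is an equidistant fisheye: a pixel r from the principal point sees the ray r / f radians off the axis. A picture is of the moment at which its call begins: read the wrist's pose just before it. get_calibration takes no time and is no camera call; for the wrist camera it gives the pose at the moment of the call.
- workorder.finish_job(): hands the job in; it is judged then, once.
The state is a dict: "clock": time; "q": joint angles; "qd": joint speeds; "joint_torque": joint torques, N m; "tool_pos": TCP position; "eef_rot": TCP orientation; "contact_force": force on the tool from outside, world axes, zero at the start; "moment": the same for the moment, N m; "opening": opening from 0.0 (shut) to 1.0 (fully open); "finger_force": force on a finger pad.
Only numpy, scipy, OpenCV 4.12 (cv2) and the standard library are available. Lean on these libraries where they do the work, as an engineer would, in place of code of your own. Each camera call takes 0.05 s, during which the arm holds its last target. There are 200 camera calls.

## Task

Get this set of sample cups ready for my colleague to load into the drying tester: where the largest cup stands, nest the medium cup inside the large one and the small one inside the medium, all upright on the bench with the tester's lid still shut. Then lift the tester's grey sprung lid by its handle until the white pointer on its side is level with the middle of the orange flag, and keep holding it there: finish while still holding the lid, because it springs shut when let go. Do not shift the flag or the other things on the bench.

Things in the scene. Friction and masses are not known exactly. Their poses are not given: they have to be found in the camera images.
- cup_large: Open straight-sided aluminium cup, outer diameter 92 mm, 36 mm high, wall 3 mm, floor 4 mm thick. Origin: centre of the underside, z up. Too wide for most grippers; it stays where it stands.
- cup_medium: Open straight-sided aluminium cup, outer diameter 62 mm, 58 mm high, wall 3 mm, floor 4 mm thick, 100 g. Origin: centre of the underside, z up. Nested in the large cup its rim stands 26 mm above that cup's rim, so it can be held by its top part.
- cup_small: Open straight-sided aluminium cup, outer diameter 40 mm, 76 mm high, wall 3 mm, floor 4 mm thick, 60 g. Origin: centre of the underside, z up. Nested in the medium cup its rim stands 22 mm above that cup's rim.
- tester: Cream drying tester fixed to the bench, an open chamber 220 x 220 mm and 104 mm high under a grey lid. Origin: centre of the underside; its x axis points from its front (the handle side, towards the robot) to the hinge, y to its left, z up. Place and yaw vary.
- hinge (a point): Point on the lid's hinge axis, 100 mm behind the tester's origin (its +x) and 104 mm up, in the middle of its width. The hinge axis runs along the tester's y.
- lid_handle (a point): Middle of the lid's handle, a blue round bar of 14 mm diameter lying along the tester's y, 92 mm long, carried at both ends by upright posts of 12 mm diameter (80 mm free between them). With the lid shut it lies 175 mm in front of the hinge axis and 58 mm above it; it turns about the hinge with the lid. The lid's top lies 43 mm below the bar's centre. The bar is round and turns between gripper fingers, so the hand may stay upright while the lid tilts.
- lid (a joint): Opening angle of the lid (rad): 0 shut, growing as the handle side rises; stop at 1.3. A spring and the lid's weight shut it: about 5 N at the handle to start it and 6 to 8 N (along its arc) to hold it at the mark, and it falls shut when let go.
- lid_pointer (a point): Tip part of the white pointer rod (6 mm thick) along the lid's right (-y) edge, 150 mm from the hinge axis, turning with the lid.
- mark (a joint): Angle of the orange flag (rad) about the same hinge axis, counted as the lid's is: the lid is at the mark when the two angles are equal. The flag differs from start to start, 0.40 to 0.70, and stays where it is set.
- mark_flag (a point): Centre of the orange flag, a block 34 mm long (away from the hinge), 22 mm wide along its arc and 14 mm thick, 135 mm from the hinge axis, beside the white pointer's path on the tester's right (-y) side, 128 mm from its middle plane.
- weight: Brass weight with a knob, 44 mm diameter, 52 mm high, standing among the cups. Origin: centre of the underside. Not part of the job.
- bottle: Amber bottle, 60 mm diameter, 90 mm high. Origin: centre of the underside. Not part of the job.
- jar: Pale jar with a blue cap, 70 mm diameter, 85 mm high. Origin: centre of the underside. Not part of the job.
- core: Cardboard ring, 76 mm diameter, 50 mm high. Origin: centre of the underside. Not part of the job.
- driver: Screwdriver with green handle lying on the bench. Not part of the job.
- pack: Small cardboard pack, 90 x 60 x 35 mm. Origin: centre of the underside. Not part of the job.

How it is judged:
By the outcome, as a careful person would: the job done as asked, in the order asked, and still so for the second after the job is handed in, while the arm keeps its last pose, push and grip.
It also fails if it takes over 70 s, if anything falls off the work surface, if the arm or the gripper's body presses on something with over 40 N, if the wrist force passes 120 N, or if a joint passes its speed limit or range.

## Working session

There is one attempt and no reset: what is moved stays moved. The work goes in short steps, Python scripts to look and compute and a shell command to move; the robot and the scene stay as the last step left them, time stands still between calls to the robot, and variables do not carry over. Pictures are saved under pics/ and viewed, at most 10 in all, crops included, and the job is handed in when it is done.

```bash
mkdir -p pics; ls
python3 - <<'E'
from plant import r, optics, workorder
import cv2,numpy as np
s=r.get_state();print(s['clock'],s['tool_pos'],s['eef_rot'],s['opening'],r.grip_point_offset)
for n in("scene","top"):
    p,d=optics.snapshot(n);cv2.imwrite(f'pics/{n}0.png',p[:,:,::-1]);np.savez(f'pics/{n}0.npz',p=p,d=d)
    c=optics.get_calibration(n);print(n,c)
E
```

```text
pics
0.0 [ 0.15065527 -0.60593088  0.23791765] [ 9.92575848e-01  1.21623913e-01 -1.83153947e-04 -8.80770569e-04] 0.9980852825690534 -0.0187
scene {'fx': 510.51183185764455, 'fy': 510.51183185764455, 'cx': 279.64598996526655, 'cy': 204.3578857608258, 'extrinsics': array([[ 0.86044857,  0.50952965, -0.0027912 , -0.45672638],
       [ 0.39504954, -0.67056442, -0.62791657, -0.13459625],
       [-0.32181379,  0.53918725, -0.77827565,  1.72791333],
       [ 0.        ,  0.        ,  0.        ,  1.        ]])}
top {'fx': 531.8900714838992, 'fy': 531.8900714838992, 'cx': 268.1300663595992, 'cy': 209.79252060930912, 'extrinsics': array([[-0.00721734, -0.99995204,  0.00661979, -0.02987264],
       [-0.99686849,  0.00667345, -0.07879514,  0.56064049],
       [ 0.07874719, -0.00716775, -0.99686885,  1.821265  ],
       [ 0.        ,  0.        ,  0.        ,  1.        ]])}
```

View pics/scene0.png

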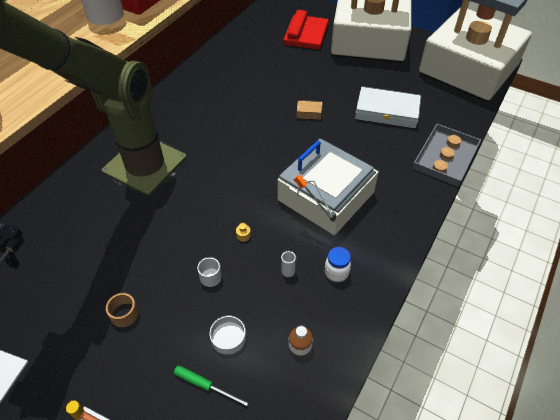

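View pics/top0.png

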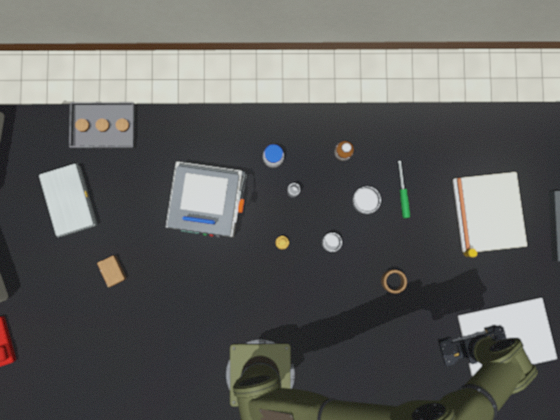

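The views show the large cup at top-view pixel (367,200), medium (332,242), small (294,189), the weight (282,242), the handle (199,220) and the flag (240,206). The bottle is at (344,150), the jar at (273,156).

```bash
cat > h.py <<'E'
import numpy as np,cv2
from plant import r,optics
def cloud(n,d,c=None):
    c=c or optics.get_calibration(n);v,u=np.indices(d.shape)
    if n=='wrist':
        x=u-c['cx'];y=v-c['cy'];rr=np.hypot(x,y)+1e-9;th=rr/c['fx'];k=np.tan(th)/rr
        P=np.stack([x*k*d,y*k*d,d],-1)
    else: P=np.stack([(u-c['cx'])/c['fx']*d,(v-c['cy'])/c['fy']*d,d],-1)
    E=c['extrinsics'];return (P-E[:3,3])@E[:3,:3]
def rim(W,xy,R,h,tol=.010):
    m=(np.hypot(W[...,0]-xy[0],W[...,1]-xy[1])<R+.03)&(abs(W[...,2]-h)<tol)
    q=W[m]
    if len(q)<8: return None
    c,rad=cv2.minEnclosingCircle(q[:,:2].astype(np.float32))
    return np.round(c,4),round(rad,4),len(q),round(float(np.median(q[:,2])),4)
E
python3 - <<'E'
from h import *
for n,px in(("top",dict(L=(367,200),M=(332,242),S=(294,189),w=(282,242),jar=(273,156),bot=(344,150))),("scene",dict(L=(228,335),M=(209,272),S=(288,264),w=(243,232),jar=(338,264),bot=(300,340)))):
    z=np.load(f'pics/{n}0.npz');W=cloud(n,z['d']);p=z['p']
    for k,(R,h) in dict(L=(.046,.036),M=(.031,.058),S=(.02,.076),w=(.022,.052),jar=(.035,.085),bot=(.03,.09)).items():
        u,v=px[k];q=W[v-3:v+4,u-3:u+4].reshape(-1,3).mean(0);print(n,k,q.round(3),rim(W,q,R,h))
    hsv=cv2.cvtColor(p,cv2.COLOR_RGB2HSV)
    y0,y1,x0,x1=(150,250,150,260) if n=='top' else (130,240,260,390)
    for nm,lo,hi in(("blue",(105,150,60),(125,255,255)),("orange",(3,180,150),(15,255,255))):
        m=np.zeros(p.shape[:2],np.uint8);m[y0:y1,x0:x1]=cv2.inRange(hsv,lo,hi)[y0:y1,x0:x1]
        v,u=np.where(m>0);q=W[m>0];print(n,nm,len(q),u.mean(),v.mean(),np.median(q,0).round(3),q.min(0).round(3),q.max(0).round(3))
        if nm=="blue":
            t=q[q[:,2]>.15] 
            if len(t)>5:
                (c,s,a)=cv2.minAreaRect(t[:,:2].astype(np.float32));print(' bar',c,s,a,len(t), np.median(t[:,2]))
E
```

```text
top L [ 0.594 -0.381  0.003] (array([ 0.5944, -0.375 ]), 0.0465, 94, 0.0356)
top M [ 0.448 -0.256  0.005] (array([ 0.4487, -0.2498]), 0.0309, 60, 0.0569)
top S [ 0.634 -0.125  0.007] (array([ 0.6278, -0.1203]), 0.0198, 35, 0.0758)
top w [ 0.448 -0.08   0.046] (array([ 0.4421, -0.0839]), 0.0179, 37, 0.0501)
top jar [ 0.737 -0.051  0.085] (array([ 0.7479, -0.0531]), 0.0309, 256, 0.0849)
top bot [ 0.758 -0.292  0.078] (array([ 0.7657, -0.2986]), 0.0135, 55, 0.0907)
top blue 93 198.40860215053763 219.74193548387098 [0.518 0.189 0.168] [0.508 0.14  0.154] [0.528 0.239 0.18 ]
 bar (0.5186395049095154, 0.18937842547893524) (0.09973439574241638, 0.009371502324938774) 81.38093566894531 93 0.1682272610076551
top orange 43 240.93023255813952 205.65116279069767 [0.559 0.053 0.192] [ 0.415 -0.021  0.177] [0.58 0.06 1.86]
scene L [ 0.591 -0.367  0.005] (array([ 0.5936, -0.3731]), 0.0473, 229, 0.0348)
scene M [ 0.449 -0.248  0.033] (array([ 0.4481, -0.2488]), 0.0326, 144, 0.0552)
scene S [ 0.634 -0.129  0.06 ] (array([ 0.6284, -0.1172]), 0.0223, 95, 0.0742)
scene w [ 0.468 -0.101  0.061] (array([ 0.4502, -0.0782]), 0.0127, 47, 0.0508)
scene jar [ 0.757 -0.073  0.083] (array([ 0.7495, -0.0505]), 0.0327, 362, 0.0853)
scene bot [ 0.773 -0.31   0.071] (array([ 0.7667, -0.2967]), 0.0147, 108, 0.09)
scene blue 185 308.5189189189189 152.7945945945946 [0.52  0.191 0.166] [ 0.436  0.138 -0.006] [0.533 0.398 0.175]
 bar (0.5205356478691101, 0.1896803230047226) (0.09911037236452103, 0.015017290599644184) 81.12344360351562 132 0.16753699906809144
scene orange 53 301.1698113207547 180.16981132075472 [0.568 0.055 0.191] [0.549 0.046 0.18 ] [0.583 0.067 0.205]
```

```bash
cat >> h.py <<'E'
from scipy.spatial.transform import Rotation as Ro
def go(target):
    s=r.get_state();A=Ro.from_quat(s['eef_rot']).as_matrix()
    d=A.T@(np.array(target)-s['tool_pos'])*100
    print('t',round(s['clock'],2),'tcp',s['tool_pos'].round(4),'toolx deg',round(np.degrees(np.arctan2(A[1,0],A[0,0])),1),'delta cm',d.round(2),'open',round(s['opening'],3),'F',s['contact_force'].round(1),'fing',np.round(s['finger_force'],1))
E
python3 -c "
from h import *
go([.448,-.2495,.15])"
```

```text
t 0.1 tcp [ 0.1507 -0.606   0.238 ] toolx deg 14.0 delta cm [ 37.46 -27.4    8.84] open 0.998 F [ 0.1 -0.7  0.3] fing 0.0
```

```bash
python3 -m creep '[{"tx":2.6,"ty":-2,"tz":0.5},{"tx":2.8,"ty":-2,"tz":0.6},{"tx":2.8,"ty":-2,"tz":0.6},{"tx":2.8,"ty":-2,"tz":0.6},{"tx":2.8,"ty":-2,"tz":0.6},{"tx":2.8,"ty":-2,"tz":0.6},{"tx":2.8,"ty":-2,"tz":0.6},{"tx":2.8,"ty":-2,"tz":0.6}]' 10; python3 -m creep '[{"tx":2.8,"ty":-2,"tz":0.6},{"tx":2.8,"ty":-2,"tz":0.6},{"tx":2.8,"ty":-2,"tz":0.6},{"tx":2.8,"ty":-2,"tz":0.5},{"tx":2,"ty":-1.4,"tz":0.5},{},{}]'
python3 - <<'E'
from h import *
go([.448,-.2495,.15])
c=optics.get_calibration('wrist');p,d=optics.snapshot('wrist');cv2.imwrite('pics/w1.png',p[:,:,::-1])
W=cloud('wrist',d,c)
for k,xy,R,h in(("L",(.594,-.374),.046,.036),("M",(.448,-.2495),.031,.058),("S",(.628,-.119),.02,.076)): print(k,rim(W,xy,R,h))
E
```

```text
t 0.1 tcp [ 0.1507 -0.606   0.238 ] toolx deg 14.0 delta cm [ 37.46 -27.4    8.84] open 0.998 F [ 0.1 -0.7  0.3] fing 0.0
L None
M None
S None$[0]: bad value
$[0]: bad value
```

View pics/w1.png

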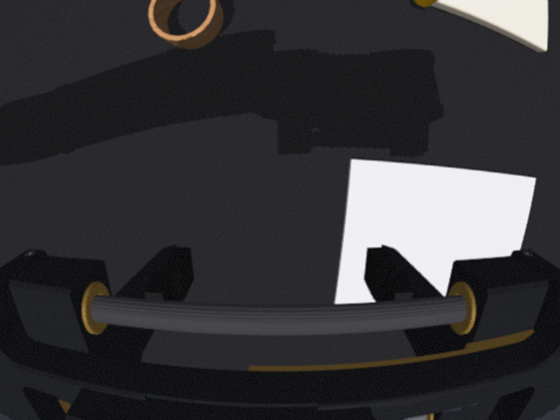

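The wrist view shows only the fingers, the white sheet and the core at (187,20); the arm has not moved. Each row needs all five fields.

```bash
python3 -m creep '[{"grip":1,"tx":2.6,"ty":-2,"tz":0.5,"spin":0},{"grip":1,"tx":2.8,"ty":-2,"tz":0.6,"spin":0},{"grip":1,"tx":2.8,"ty":-2,"tz":0.6,"spin":0},{"grip":1,"tx":2.8,"ty":-2,"tz":0.6,"spin":0},{"grip":1,"tx":2.8,"ty":-2,"tz":0.6,"spin":0},{"grip":1,"tx":2.8,"ty":-2,"tz":0.6,"spin":0},{"grip":1,"tx":2.8,"ty":-2,"tz":0.6,"spin":0},{"grip":1,"tx":2.8,"ty":-2,"tz":0.6,"spin":0}]' 10; python3 -m creep '[{"grip":1,"tx":2.8,"ty":-2,"tz":0.6,"spin":0},{"grip":1,"tx":2.8,"ty":-2,"tz":0.6,"spin":0},{"grip":1,"tx":2.8,"ty":-2,"tz":0.6,"spin":0},{"grip":1,"tx":2.8,"ty":-2,"tz":0.6,"spin":0},{"grip":1,"tx":2,"ty":-1.4,"tz":0.5,"spin":0},{"grip":1,"tx":0,"ty":0,"tz":0,"spin":0},{"grip":1,"tx":0,"ty":0,"tz":0,"spin":0}]'
python3 - <<'E'
from h import *
go([.448,-.2495,.15])
c=optics.get_calibration('wrist');p,d=optics.snapshot('wrist');cv2.imwrite('pics/w2.png',p[:,:,::-1])
W=cloud('wrist',d,c)
for k,xy,R,h in(("L",(.594,-.374),.046,.036),("M",(.448,-.2495),.031,.058),("S",(.628,-.119),.02,.076)): print(k,rim(W,xy,R,h))
E
```

```text
clock: 0.82
tool_pos: [0.3284, -0.3963, 0.1914]
eef_rot: [0.993, 0.121, -0.0, -0.0]
contact_force: [1.0, -0.3, 0.3]
opening: 1.0
finger_force: 0.0
clock: 1.4
tool_pos: [0.434, -0.273, 0.1624]
eef_rot: [0.992, 0.123, -0.0, -0.0]
contact_force: [-0.9, -0.6, -0.4]
opening: 1.0
finger_force: 0.0
t 1.4 tcp [ 0.434  -0.273   0.1624] toolx deg 14.2 delta cm [ 1.94 -1.94  1.24] open 1.0 F [-0.9 -0.6 -0.4] fing 0.0
L (array([ 0.5939, -0.3729]), 0.0466, 1657, 0.0345)
M (array([ 0.4489, -0.2476]), 0.0312, 1158, 0.0572)
S None
```

```bash
python3 -m creep '[{"grip":1,"tx":1,"ty":-1,"tz":0,"spin":0},{"grip":1,"tx":1,"ty":-1,"tz":0,"spin":0},{"grip":1,"tx":0,"ty":0,"tz":0,"spin":0},{"grip":1,"tx":0,"ty":0,"tz":0,"spin":0}]'
python3 - <<'E'
from h import *
go([.4488,-.248,.036])
c=optics.get_calibration('wrist');p,d=optics.snapshot('wrist')
W=cloud('wrist',d,c)
for k,xy,R,h in(("L",(.594,-.374),.046,.036),("M",(.448,-.2495),.031,.058)): print(k,rim(W,xy,R,h))
E
```

```text
clock: 1.78
tool_pos: [0.4469, -0.2515, 0.1629]
eef_rot: [0.993, 0.121, -0.0, 0.0]
contact_force: [-0.9, -0.3, -0.4]
opening: 1.0
finger_force: 0.0
t 1.78 tcp [ 0.4469 -0.2515  0.1629] toolx deg 13.9 delta cm [ 0.27 -0.31 12.69] open 1.0 F [-0.9 -0.3 -0.4] fing 0.0
L (array([ 0.5944, -0.3724]), 0.0465, 1644, 0.0344)
M (array([ 0.4488, -0.2478]), 0.0309, 1207, 0.0572)
```

```bash
python3 -m creep '[{"grip":1,"tx":0.3,"ty":-0.3,"tz":2.5,"spin":0},{"grip":1,"tx":0,"ty":0,"tz":3,"spin":0},{"grip":1,"tx":0,"ty":0,"tz":3,"spin":0},{"grip":1,"tx":0,"ty":0,"tz":2.4,"spin":0},{"grip":1,"tx":0,"ty":0,"tz":1.5,"spin":0},{"grip":1,"tx":0,"ty":0,"tz":0,"spin":0},{"grip":1,"tx":0,"ty":0,"tz":0,"spin":0}]'
python3 - <<'E'
from h import *
go([.4488,-.248,.036])
E
```

```text
clock: 2.42
tool_pos: [0.4487, -0.248, 0.0384]
eef_rot: [0.993, 0.121, -0.001, 0.0]
contact_force: [-0.5, -0.8, -0.3]
opening: 1.002
finger_force: 0.0
t 2.42 tcp [ 0.4487 -0.248   0.0384] toolx deg 13.9 delta cm [0.01 0.01 0.24] open 1.002 F [-0.5 -0.8 -0.3] fing 0.0
```

```bash
python3 -m creep '[{"grip":1,"tx":0,"ty":0,"tz":0.2,"spin":0},{"grip":-1,"tx":0,"ty":0,"tz":0,"spin":0},{"grip":-1,"tx":0,"ty":0,"tz":0,"spin":0},{"grip":-1,"tx":0,"ty":0,"tz":0,"spin":0},{"grip":-1,"tx":0,"ty":0,"tz":0,"spin":0},{"grip":-1,"tx":0,"ty":0,"tz":0,"spin":0},{"grip":-1,"tx":0,"ty":0,"tz":0,"spin":0}]' 15
python3 -m creep '[{"grip":-1,"tx":0,"ty":0,"tz":0,"spin":0},{"grip":-1,"tx":0,"ty":0,"tz":-1,"spin":0},{"grip":-1,"tx":0,"ty":0,"tz":-2.5,"spin":0},{"grip":-1,"tx":0,"ty":0,"tz":-3,"spin":0},{"grip":-1,"tx":0,"ty":0,"tz":-1,"spin":0},{"grip":-1,"tx":0,"ty":0,"tz":0,"spin":0}]'
python3 -c "
from h import *
go([.5942,-.3727,.112])"
```

```text
clock: 3.0
tool_pos: [0.4502, -0.2469, 0.0373]
eef_rot: [0.993, 0.122, 0.0, 0.0]
contact_force: [0.4, 0.2, 6.6]
opening: 0.705
finger_force: 15.0
clock: 3.5
tool_pos: [0.4513, -0.2475, 0.1142]
eef_rot: [0.993, 0.122, 0.002, 0.001]
contact_force: [-0.3, 0.6, -1.2]
opening: 0.707
finger_force: 15.0
t 3.5 tcp [ 0.4513 -0.2475  0.1142] toolx deg 14.0 delta cm [10.85 15.6   0.31] open 0.707 F [-0.3  0.6 -1.2] fing 15.0
```

```bash
python3 -m creep '[{"grip":-1,"tx":1,"ty":1.5,"tz":0,"spin":0},{"grip":-1,"tx":2,"ty":2.8,"tz":0,"spin":0},{"grip":-1,"tx":2,"ty":2.8,"tz":0,"spin":0},{"grip":-1,"tx":2,"ty":2.8,"tz":0,"spin":0},{"grip":-1,"tx":2,"ty":2.8,"tz":0,"spin":0},{"grip":-1,"tx":1.5,"ty":2.3,"tz":0.3,"spin":0},{"grip":-1,"tx":0.3,"ty":0.6,"tz":0,"spin":0},{"grip":-1,"tx":0,"ty":0,"tz":0,"spin":0}]'
python3 - <<'E'
from h import *
c=optics.get_calibration('wrist');p,d=optics.snapshot('wrist');cv2.imwrite('pics/w3.png',p[:,:,::-1])
s=r.get_state();go([.5942,-.3727,.112])
W=cloud('wrist',d,c);h=s['tool_pos'][2]+.0207
print(h,rim(W,s['tool_pos'][:2],.031,h,.006))
print(rim(W,(.594,-.373),.046,.036))
E
```

```text
clock: 4.17
tool_pos: [0.5922, -0.3732, 0.1064]
eef_rot: [0.993, 0.121, -0.001, -0.0]
contact_force: [-0.3, -0.4, -1.3]
opening: 0.715
finger_force: 15.0
t 4.22 tcp [ 0.5911 -0.3716  0.1066] toolx deg 13.9 delta cm [ 0.28  0.18 -0.54] open 0.712 F [-0.8  0.1 -0.7] fing 15.0
0.12732467488433313 (array([ 0.6017, -0.3712]), 0.0466, 3753, 0.1264)
(array([ 0.595 , -0.3727]), 0.0459, 1361, 0.0354)
```

View pics/w3.png

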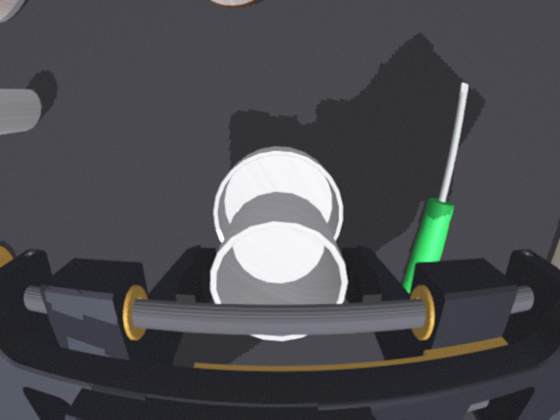

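The medium cup is held upright at (279,280), with the large cup below it at (278,210).

```bash
python3 -m creep '[{"grip":-1,"tx":0.3,"ty":0.2,"tz":0.5,"spin":0},{"grip":-1,"tx":0,"ty":0,"tz":1.5,"spin":0},{"grip":-1,"tx":0,"ty":0,"tz":2,"spin":0},{"grip":-1,"tx":0,"ty":0,"tz":1.2,"spin":0},{"grip":-1,"tx":0,"ty":0,"tz":0.8,"spin":0},{"grip":-1,"tx":0,"ty":0,"tz":0.4,"spin":0},{"grip":-1,"tx":0,"ty":0,"tz":0,"spin":0},{"grip":-1,"tx":0,"ty":0,"tz":0,"spin":0}]'
python3 -c "
from h import *
go([.5942,-.3727,.0415])"
```

```text
clock: 4.88
tool_pos: [0.596, -0.3733, 0.0452]
eef_rot: [0.993, 0.122, 0.0, 0.0]
contact_force: [-0.0, 1.2, -0.7]
opening: 0.711
finger_force: 15.0
t 4.88 tcp [ 0.596  -0.3733  0.0452] toolx deg 14.0 delta cm [-0.17 -0.1   0.37] open 0.711 F [-0.   1.2 -0.7] fing 15.0
```

```bash
python3 -m creep '[{"grip":-1,"tx":-0.1,"ty":-0.1,"tz":0.2,"spin":0},{"grip":-1,"tx":0,"ty":0,"tz":0.15,"spin":0},{"grip":-1,"tx":0,"ty":0,"tz":0,"spin":0},{"grip":-1,"tx":0,"ty":0,"tz":0,"spin":0}]'
python3 -c "
from h import *
go([.5942,-.3727,.0415])"
```

```text
clock: 5.22
tool_pos: [0.5946, -0.3726, 0.0415]
eef_rot: [0.993, 0.122, 0.0, 0.0]
contact_force: [0.4, 0.1, -1.6]
opening: 0.707
finger_force: 15.0
t 5.22 tcp [ 0.5946 -0.3726  0.0415] toolx deg 14.0 delta cm [-0.04 -0.    0.  ] open 0.707 F [ 0.4  0.1 -1.6] fing 15.0
```

```bash
python3 -m creep '[{"grip":0.6,"tx":0,"ty":0,"tz":0.1,"spin":0},{"grip":0.8,"tx":0,"ty":0,"tz":0,"spin":0},{"grip":1,"tx":0,"ty":0,"tz":0,"spin":0},{"grip":1,"tx":0,"ty":0,"tz":-1,"spin":0},{"grip":1,"tx":0,"ty":0,"tz":-3,"spin":0},{"grip":1,"tx":0,"ty":0,"tz":-3.5,"spin":0},{"grip":1,"tx":0,"ty":0,"tz":-3.5,"spin":0},{"grip":1,"tx":0,"ty":0,"tz":-2,"spin":0}]'
python3 - <<'E'
from h import *
go([.628,-.119,.17])
c=optics.get_calibration('wrist');p,d=optics.snapshot('wrist')
W=cloud('wrist',d,c)
for k,xy,R,h in(("L",(.594,-.374),.046,.036),("M",(.594,-.3725),.031,.062),("S",(.628,-.119),.02,.076)): print(k,rim(W,xy,R,h))
E
```

```text
clock: 5.88
tool_pos: [0.5964, -0.3736, 0.1755]
eef_rot: [0.993, 0.121, 0.003, 0.002]
contact_force: [0.2, -0.3, -0.6]
opening: 1.0
finger_force: 0.0
t 5.88 tcp [ 0.5964 -0.3736  0.1755] toolx deg 14.0 delta cm [  9.21 -23.94   0.49] open 1.0 F [ 0.2 -0.3 -0.6] fing 0.0
L (array([ 0.5946, -0.3731]), 0.0462, 1975, 0.0353)
M (array([ 0.5932, -0.3738]), 0.0311, 1127, 0.0611)
S (array([ 0.6274, -0.1196]), 0.021, 686, 0.0733)
```

```bash
python3 -m creep '[{"grip":1,"tx":1.2,"ty":-3.2,"tz":0,"spin":0},{"grip":1,"tx":1.4,"ty":-3.7,"tz":0,"spin":0},{"grip":1,"tx":1.4,"ty":-3.7,"tz":0,"spin":0},{"grip":1,"tx":1.4,"ty":-3.7,"tz":0,"spin":0},{"grip":1,"tx":1.4,"ty":-3.7,"tz":0,"spin":0},{"grip":1,"tx":1.4,"ty":-3.7,"tz":0,"spin":0},{"grip":1,"tx":0.9,"ty":-2.2,"tz":0,"spin":0},{"grip":1,"tx":0,"ty":0,"tz":0,"spin":0}]'
python3 - <<'E'
from h import *
go([.628,-.119,.0575])
c=optics.get_calibration('wrist');p,d=optics.snapshot('wrist')
W=cloud('wrist',d,c)
print(rim(W,(.628,-.119),.02,.076))
E
```

```text
clock: 6.6
tool_pos: [0.6267, -0.1088, 0.171]
eef_rot: [0.992, 0.127, 0.001, -0.003]
contact_force: [-0.1, 0.6, 0.2]
opening: 1.003
finger_force: 0.0
t 6.6 tcp [ 0.6267 -0.1088  0.171 ] toolx deg 14.6 delta cm [-0.17  1.08 11.34] open 1.003 F [-0.1  0.6  0.2] fing 0.0
(array([ 0.6281, -0.1186]), 0.0201, 803, 0.0751)
```

```bash
python3 -m creep '[{"grip":1,"tx":0,"ty":0.4,"tz":1,"spin":0},{"grip":1,"tx":0,"ty":0.4,"tz":2,"spin":0},{"grip":1,"tx":0,"ty":0,"tz":2,"spin":0},{"grip":1,"tx":0,"ty":0,"tz":1,"spin":0},{"grip":1,"tx":0,"ty":0,"tz":0,"spin":0},{"grip":1,"tx":0,"ty":0,"tz":0,"spin":0}]'
python3 - <<'E'
from h import *
go([.628,-.1187,.0575])
E
```

```text
clock: 7.15
tool_pos: [0.6266, -0.1278, 0.1098]
eef_rot: [0.993, 0.121, -0.001, 0.0]
contact_force: [0.4, 0.3, 0.4]
opening: 0.993
finger_force: 0.0
t 7.15 tcp [ 0.6266 -0.1278  0.1098] toolx deg 13.9 delta cm [ 0.36 -0.85  5.22] open 0.993 F [0.4 0.3 0.4] fing 0.0
```

```bash
python3 -m creep '[{"grip":1,"tx":0.3,"ty":-0.8,"tz":0,"spin":0},{"grip":1,"tx":0,"ty":0,"tz":0,"spin":0},{"grip":1,"tx":0,"ty":0,"tz":1,"spin":0},{"grip":1,"tx":0,"ty":0,"tz":2,"spin":0},{"grip":1,"tx":0,"ty":0,"tz":1.5,"spin":0},{"grip":1,"tx":0,"ty":0,"tz":0.6,"spin":0},{"grip":1,"tx":0,"ty":0,"tz":0,"spin":0},{"grip":1,"tx":0,"ty":0,"tz":0,"spin":0}]'
python3 - <<'E'
from h import *
go([.628,-.1187,.0575])
E
```

```text
clock: 7.82
tool_pos: [0.6282, -0.1179, 0.0593]
eef_rot: [0.993, 0.122, 0.0, 0.0]
contact_force: [0.5, 0.6, 0.5]
opening: 1.001
finger_force: 0.0
t 7.82 tcp [ 0.6282 -0.1179  0.0593] toolx deg 14.0 delta cm [-0.04  0.07  0.18] open 1.001 F [0.5 0.6 0.5] fing 0.0
```

```bash
python3 -m creep '[{"grip":-1,"tx":0,"ty":0.1,"tz":0.1,"spin":0},{"grip":-1,"tx":0,"ty":0,"tz":0,"spin":0},{"grip":-1,"tx":0,"ty":0,"tz":0,"spin":0},{"grip":-1,"tx":0,"ty":0,"tz":0,"spin":0},{"grip":-1,"tx":0,"ty":0,"tz":0,"spin":0},{"grip":-1,"tx":0,"ty":0,"tz":0,"spin":0},{"grip":-1,"tx":0,"ty":0,"tz":0,"spin":0},{"grip":-1,"tx":0,"ty":0,"tz":0,"spin":0}]' 15
python3 -m creep '[{"grip":-1,"tx":0,"ty":0,"tz":0,"spin":0},{"grip":-1,"tx":0,"ty":0,"tz":-1,"spin":0},{"grip":-1,"tx":0,"ty":0,"tz":-2.5,"spin":0},{"grip":-1,"tx":0,"ty":0,"tz":-3,"spin":0},{"grip":-1,"tx":0,"ty":0,"tz":-2.5,"spin":0},{"grip":-1,"tx":0,"ty":0,"tz":-1,"spin":0},{"grip":-1,"tx":0,"ty":0,"tz":0,"spin":0},{"grip":-1,"tx":0,"ty":0,"tz":0,"spin":0}]'
python3 -c "
from h import *
go([.5936,-.3738,.158])"
```

```text
clock: 8.48
tool_pos: [0.6283, -0.1189, 0.0582]
eef_rot: [0.993, 0.122, 0.0, 0.0]
contact_force: [-0.2, 0.3, 0.1]
opening: 0.447
finger_force: 15.0
clock: 9.15
tool_pos: [0.628, -0.1188, 0.1581]
eef_rot: [0.993, 0.122, -0.0, 0.0]
contact_force: [-0.2, -0.2, -0.9]
opening: 0.446
finger_force: 15.0
t 9.15 tcp [ 0.628  -0.1188  0.1581] toolx deg 14.0 delta cm [-9.500e+00  2.391e+01  2.000e-02] open 0.446 F [-0.2 -0.2 -0.9] fing 15.0
```

```bash
python3 -m creep '[{"grip":-1,"tx":-0.8,"ty":2,"tz":0,"spin":0},{"grip":-1,"tx":-1.2,"ty":3,"tz":0,"spin":0},{"grip":-1,"tx":-1.4,"ty":3.5,"tz":0,"spin":0},{"grip":-1,"tx":-1.4,"ty":3.5,"tz":0,"spin":0},{"grip":-1,"tx":-1.4,"ty":3.5,"tz":0,"spin":0},{"grip":-1,"tx":-1.4,"ty":3.5,"tz":0,"spin":0},{"grip":-1,"tx":-1.2,"ty":3,"tz":0,"spin":0},{"grip":-1,"tx":-0.7,"ty":1.9,"tz":0,"spin":0}]'
python3 -m creep '[{"grip":-1,"tx":0,"ty":0,"tz":0,"spin":0},{"grip":-1,"tx":0,"ty":0,"tz":0,"spin":0},{"grip":-1,"tx":0,"ty":0,"tz":0,"spin":0},{"grip":-1,"tx":0,"ty":0,"tz":0,"spin":0}]'
python3 - <<'E'
from h import *
go([.5936,-.3738,.158])
c=optics.get_calibration('wrist');p,d=optics.snapshot('wrist');cv2.imwrite('pics/w4.png',p[:,:,::-1])
W=cloud('wrist',d,c)
print(rim(W,(.5936,-.3738),.031,.062))
z=r.get_state()['tool_pos']
m=(abs(W[...,2]-z[2]-.0178)<.006)&(np.hypot(W[...,0]-z[0],W[...,1]-z[1])<.024)&(p.min(-1)>110)
print(m.sum(),cv2.minEnclosingCircle(W[m][:,:2].astype(np.float32)))
E
```

```text
clock: 9.82
tool_pos: [0.5901, -0.3787, 0.1554]
eef_rot: [0.993, 0.119, -0.003, 0.0]
contact_force: [0.3, -0.9, -1.0]
opening: 0.451
finger_force: 15.0
clock: 10.15
tool_pos: [0.5943, -0.3708, 0.1572]
eef_rot: [0.992, 0.123, -0.0, -0.001]
contact_force: [-0.3, -0.3, -0.6]
opening: 0.447
finger_force: 15.0
t 10.15 tcp [ 0.5943 -0.3708  0.1572] toolx deg 14.1 delta cm [-0.14  0.27 -0.08] open 0.447 F [-0.3 -0.3 -0.6] fing 15.0
(array([ 0.593 , -0.3737]), 0.031, 779, 0.0614)
1679 ((0.5940743684768677, -0.37134721875190735), 0.02057744190096855)
```

View pics/w4.png

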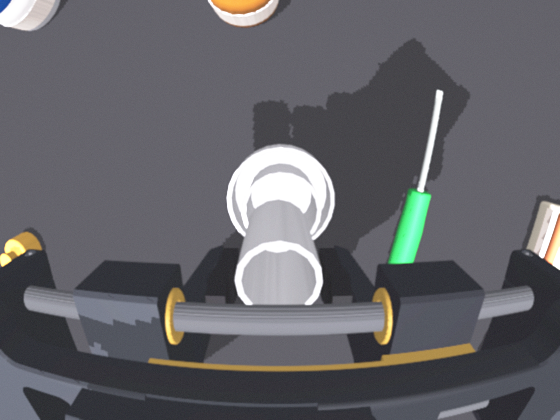

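The small cup is held upright at (279,275), with the nested medium and large cups beneath it at (281,195).

```bash
python3 -m creep '[{"grip":-1,"tx":-0.1,"ty":0.25,"tz":0.5,"spin":0},{"grip":-1,"tx":0,"ty":0,"tz":1.5,"spin":0},{"grip":-1,"tx":0,"ty":0,"tz":0.8,"spin":0},{"grip":-1,"tx":0,"ty":0,"tz":0,"spin":0},{"grip":-1,"tx":0,"ty":0,"tz":0,"spin":0},{"grip":-1,"tx":0,"ty":0,"tz":0,"spin":0}]'
python3 -c "
from h import *
go([.5933,-.3737,.0665])"
```

```text
clock: 10.7
tool_pos: [0.5938, -0.3763, 0.1306]
eef_rot: [0.993, 0.122, 0.0, 0.0]
contact_force: [0.5, 0.7, -0.4]
opening: 0.447
finger_force: 15.0
t 10.7 tcp [ 0.5938 -0.3763  0.1306] toolx deg 14.0 delta cm [ 0.01 -0.27  6.41] open 0.447 F [ 0.5  0.7 -0.4] fing 15.0
```

```bash
python3 -m creep '[{"grip":-1,"tx":0,"ty":-0.25,"tz":0,"spin":0},{"grip":-1,"tx":0,"ty":0,"tz":0.8,"spin":0},{"grip":-1,"tx":0,"ty":0,"tz":1.4,"spin":0},{"grip":-1,"tx":0,"ty":0,"tz":1.4,"spin":0},{"grip":-1,"tx":0,"ty":0,"tz":1.2,"spin":0},{"grip":-1,"tx":0,"ty":0,"tz":0.9,"spin":0},{"grip":-1,"tx":0,"ty":0,"tz":0.5,"spin":0},{"grip":-1,"tx":0,"ty":0,"tz":0,"spin":0}]'
python3 -m creep '[{"grip":-1,"tx":0,"ty":0,"tz":0,"spin":0},{"grip":-1,"tx":0,"ty":0,"tz":0,"spin":0}]'
python3 -c "
from h import *
go([.5933,-.3737,.0665])"
```

```text
clock: 11.37
tool_pos: [0.5923, -0.3734, 0.0668]
eef_rot: [0.993, 0.122, -0.001, -0.001]
contact_force: [0.6, -0.8, -0.0]
opening: 0.445
finger_force: 15.0
clock: 11.53
tool_pos: [0.593, -0.3743, 0.0683]
eef_rot: [0.993, 0.122, 0.0, 0.0]
contact_force: [-0.1, -0.3, -0.6]
opening: 0.447
finger_force: 15.0
t 11.53 tcp [ 0.593  -0.3743  0.0683] toolx deg 14.0 delta cm [ 0.04 -0.05  0.18] open 0.447 F [-0.1 -0.3 -0.6] fing 15.0
```

```bash
python3 -m creep '[{"grip":-1,"tx":0,"ty":0,"tz":0.15,"spin":0},{"grip":-1,"tx":0,"ty":0,"tz":0,"spin":0},{"grip":0.2,"tx":0,"ty":0,"tz":0,"spin":0},{"grip":0.6,"tx":0,"ty":0,"tz":0,"spin":0},{"grip":1,"tx":0,"ty":0,"tz":0,"spin":0},{"grip":1,"tx":0,"ty":0,"tz":-1,"spin":0},{"grip":1,"tx":0,"ty":0,"tz":-3,"spin":0},{"grip":1,"tx":0,"ty":0,"tz":-3.5,"spin":0}]'
python3 -m creep '[{"grip":1,"tx":0,"ty":0,"tz":-3.5,"spin":0},{"grip":1,"tx":0,"ty":0,"tz":-3.5,"spin":0},{"grip":1,"tx":0,"ty":0,"tz":-3,"spin":0},{"grip":1,"tx":0,"ty":0,"tz":0,"spin":0},{"grip":1,"tx":0,"ty":0,"tz":0,"spin":0}]'
python3 - <<'E'
from h import *
go([.5195,.1895,.26])
c=optics.get_calibration('wrist');p,d=optics.snapshot('wrist')
W=cloud('wrist',d,c)
for k,xy,R,h in(("L",(.594,-.374),.046,.036),("M",(.594,-.3725),.031,.062),("S",(.594,-.374),.02,.084)): print(k,rim(W,xy,R,h))
E
```

```text
clock: 12.2
tool_pos: [0.5913, -0.373, 0.1409]
eef_rot: [0.993, 0.122, -0.002, -0.001]
contact_force: [0.7, -0.7, -0.4]
opening: 0.876
finger_force: 0.0
clock: 12.62
tool_pos: [0.594, -0.3747, 0.245]
eef_rot: [0.993, 0.122, 0.002, 0.002]
contact_force: [0.8, 0.3, -0.7]
opening: 0.998
finger_force: 0.0
t 12.62 tcp [ 0.594  -0.3747  0.245 ] toolx deg 14.0 delta cm [  6.39 -56.54  -1.69] open 0.998 F [ 0.8  0.3 -0.7] fing 0.0
L (array([ 0.5948, -0.3729]), 0.0463, 1257, 0.0353)
M (array([ 0.593 , -0.3738]), 0.0311, 915, 0.0614)
S (array([ 0.5921, -0.3744]), 0.0199, 484, 0.0832)
```

```bash
python3 -m creep '[{"grip":1,"tx":0.3,"ty":-2.5,"tz":-0.5,"spin":0},{"grip":1,"tx":0.4,"ty":-3.8,"tz":-0.5,"spin":0},{"grip":1,"tx":0.4,"ty":-3.8,"tz":-0.5,"spin":0},{"grip":1,"tx":0.4,"ty":-3.8,"tz":0,"spin":0},{"grip":1,"tx":0.4,"ty":-3.8,"tz":0,"spin":0},{"grip":1,"tx":0.4,"ty":-3.8,"tz":0,"spin":0},{"grip":1,"tx":0.4,"ty":-3.8,"tz":0,"spin":0},{"grip":1,"tx":0.4,"ty":-3.8,"tz":0,"spin":0}]'
python3 -m creep '[{"grip":1,"tx":0.4,"ty":-3.8,"tz":0,"spin":0},{"grip":1,"tx":0.4,"ty":-3.8,"tz":0,"spin":0},{"grip":1,"tx":0.4,"ty":-3.8,"tz":0,"spin":0},{"grip":1,"tx":0.4,"ty":-3.8,"tz":0,"spin":0},{"grip":1,"tx":0.4,"ty":-3.8,"tz":0,"spin":0},{"grip":1,"tx":0.4,"ty":-3.8,"tz":0,"spin":0},{"grip":1,"tx":0.4,"ty":-3,"tz":0,"spin":0},{"grip":1,"tx":0,"ty":0,"tz":0,"spin":0}]'
python3 -m creep '[{"grip":1,"tx":0,"ty":0,"tz":0,"spin":-7},{"grip":1,"tx":0,"ty":0,"tz":0,"spin":-7},{"grip":1,"tx":0,"ty":0,"tz":0,"spin":-7},{"grip":1,"tx":0,"ty":0,"tz":0,"spin":-7},{"grip":1,"tx":0,"ty":0,"tz":0,"spin":-7},{"grip":1,"tx":0,"ty":0,"tz":0,"spin":-7},{"grip":1,"tx":0,"ty":0,"tz":0,"spin":-7},{"grip":1,"tx":0,"ty":0,"tz":0,"spin":-7}]'
python3 - <<'E'
from h import *
print(r.get_state()['q'].round(2))
go([.5195,.1895,.26])
E
```

```text
clock: 13.33
tool_pos: [0.5508, -0.0823, 0.2552]
eef_rot: [0.993, 0.122, -0.002, -0.0]
contact_force: [0.7, 0.4, 0.1]
opening: 0.997
finger_force: 0.0
clock: 14.0
tool_pos: [0.5146, 0.1817, 0.2553]
eef_rot: [0.992, 0.128, -0.001, -0.003]
contact_force: [0.3, 0.7, 0.6]
opening: 1.002
finger_force: 0.0
clock: 14.67
tool_pos: [0.5165, 0.1722, 0.2553]
eef_rot: [0.818, 0.576, -0.002, -0.0]
contact_force: [0.6, 0.6, -0.3]
opening: 0.996
finger_force: 0.0
[-0.18  0.58 -0.38  1.78  0.27  0.84 -1.02]
t 14.67 tcp [0.5165 0.1722 0.2553] toolx deg 70.3 delta cm [ 1.73 -0.3  -0.48] open 0.996 F [ 0.6  0.6 -0.3] fing 0.0
```

Finish the spin, settle, and refine the handle with the wrist camera and the flag from both fixed views.

```bash
python3 -m creep '[{"grip":1,"tx":0.8,"ty":0,"tz":0,"spin":-6},{"grip":1,"tx":0.8,"ty":0,"tz":0,"spin":-5},{"grip":1,"tx":0,"ty":0,"tz":0,"spin":0},{"grip":1,"tx":0,"ty":0,"tz":0,"spin":0},{"grip":1,"tx":0,"ty":0,"tz":0,"spin":0},{"grip":1,"tx":0,"ty":0,"tz":0,"spin":0}]'
python3 - <<'E'
from h import *
go([.5195,.1895,.144])
for n in('wrist','scene','top'):
    c=optics.get_calibration(n);p,d=optics.snapshot(n);cv2.imwrite(f'pics/{n}5.png',p[:,:,::-1]);W=cloud(n,d,c);hsv=cv2.cvtColor(p,cv2.COLOR_RGB2HSV)
    near=np.hypot(W[...,0]-.55,W[...,1]-.13)<.16
    m=(cv2.inRange(hsv,(105,150,60),(125,255,255))>0)&near&(W[...,2]>.155)&(W[...,2]<.18)
    if m.sum()>10: print(n,'bar',cv2.minAreaRect(W[m][:,:2].astype(np.float32)),np.percentile(W[m][:,2],[5,50,95]).round(4))
    m=(cv2.inRange(hsv,(3,160,110),(18,255,255))>0)&near&(W[...,2]>.12)&(W[...,2]<.25)
    if m.sum()>10:
        q=W[m];v,u=np.where(m);print(n,'flag',m.sum(),u.mean().round(1),v.mean().round(1),q.mean(0).round(4),np.percentile(q,2,0).round(4),np.percentile(q,98,0).round(4))
E
```

```text
clock: 15.17
tool_pos: [0.5219, 0.1875, 0.2563]
eef_rot: [0.761, 0.648, -0.001, 0.0]
contact_force: [-0.4, -1.0, 1.1]
opening: 1.0
finger_force: 0.0
t 15.17 tcp [0.5219 0.1875 0.2563] toolx deg 80.9 delta cm [ 0.18 -0.26 11.23] open 1.0 F [-0.4 -1.   1.1] fing 0.0
wrist bar ((0.51953125, 0.1933574080467224), (0.10297157615423203, 0.013134365901350975), 81.40462493896484) [0.1642 0.1673 0.1689]
wrist flag 671 345.3 350.8 [0.5597 0.06   0.1881] [0.5446 0.0497 0.1757] [0.5804 0.0667 0.1982]
scene bar ((0.5214810371398926, 0.19168077409267426), (0.10042426735162735, 0.017731167376041412), 83.28662109375) [0.1581 0.168  0.1726]
scene flag 98 300.2 181.1 [0.5651 0.0562 0.1852] [0.5463 0.0469 0.1235] [0.5825 0.1113 0.1986]
top flag 51 240.9 205.0 [0.5628 0.0531 0.1896] [0.5446 0.0466 0.1783] [0.583  0.0595 0.2021]
```

View pics/wrist5.png

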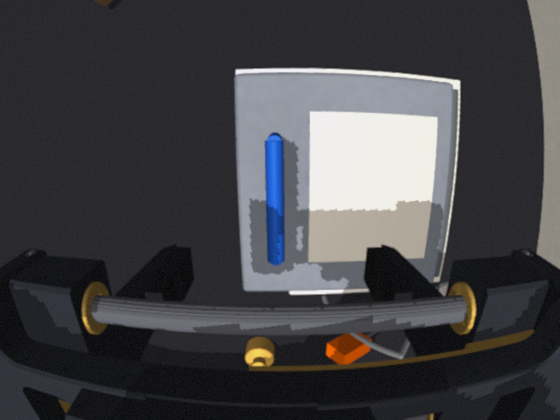

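The wrist view shows the blue bar running from (275,138) to (275,262), midway between the fingers' columns, and the orange flag at (347,349). The lid is shut.

```bash
python3 -m creep '[{"grip":1,"tx":0.2,"ty":-0.25,"tz":1.2,"spin":0},{"grip":1,"tx":0,"ty":0,"tz":2,"spin":0},{"grip":1,"tx":0,"ty":0,"tz":1.8,"spin":0},{"grip":1,"tx":0,"ty":0,"tz":1,"spin":0},{"grip":1,"tx":0,"ty":0,"tz":0,"spin":0},{"grip":1,"tx":0,"ty":0,"tz":0,"spin":0},{"grip":1,"tx":0,"ty":0,"tz":0,"spin":0}]'
python3 - <<'E'
from h import *
go([.5195,.191,.144])
E
```

```text
clock: 15.9
tool_pos: [0.5207, 0.191, 0.1976]
eef_rot: [0.761, 0.649, 0.001, 0.0]
contact_force: [0.3, -0.2, 0.6]
opening: 0.997
finger_force: 0.0
t 15.9 tcp [0.5207 0.191  0.1976] toolx deg 81.0 delta cm [-0.03 -0.12  5.36] open 0.997 F [ 0.3 -0.2  0.6] fing 0.0
```

```bash
python3 -m creep '[{"grip":1,"tx":0,"ty":-0.1,"tz":1,"spin":0},{"grip":1,"tx":0,"ty":0,"tz":1.5,"spin":0},{"grip":1,"tx":0,"ty":0,"tz":1.5,"spin":0},{"grip":1,"tx":0,"ty":0,"tz":1,"spin":0},{"grip":1,"tx":0,"ty":0,"tz":0.3,"spin":0},{"grip":1,"tx":0,"ty":0,"tz":0,"spin":0},{"grip":1,"tx":0,"ty":0,"tz":0,"spin":0}]'
python3 -m creep '[{"grip":0,"tx":0,"ty":0,"tz":0,"spin":0},{"grip":-0.3,"tx":0,"ty":0,"tz":0,"spin":0},{"grip":-0.5,"tx":0,"ty":0,"tz":0,"spin":0},{"grip":-1,"tx":0,"ty":0,"tz":0,"spin":0},{"grip":-1,"tx":0,"ty":0,"tz":0,"spin":0},{"grip":-1,"tx":0,"ty":0,"tz":0,"spin":0},{"grip":-1,"tx":0,"ty":0,"tz":0,"spin":0},{"grip":-1,"tx":0,"ty":0,"tz":0,"spin":0}]' 35
python3 -m creep '[{"grip":-1,"tx":0,"ty":0,"tz":0,"spin":0},{"grip":-1,"tx":0,"ty":0,"tz":0,"spin":0},{"grip":-1,"tx":0,"ty":0,"tz":0,"spin":0},{"grip":-1,"tx":0,"ty":0,"tz":0,"spin":0}]'
python3 - <<'E'
from h import *
go([.5195,.191,.144])
E
```

```text
clock: 16.48
tool_pos: [0.5194, 0.1911, 0.1441]
eef_rot: [0.761, 0.649, 0.0, 0.0]
contact_force: [-0.0, 0.1, 0.1]
opening: 1.003
finger_force: 0.0
clock: 17.15
tool_pos: [0.5191, 0.1908, 0.1437]
eef_rot: [0.761, 0.649, 0.0, 0.0]
contact_force: [-0.7, 1.0, 0.2]
opening: 0.417
finger_force: 0.0
clock: 17.48
tool_pos: [0.5196, 0.1908, 0.1437]
eef_rot: [0.761, 0.649, 0.0, 0.0]
contact_force: [1.7, -0.5, -1.3]
opening: 0.136
finger_force: 34.7
t 17.48 tcp [0.5196 0.1908 0.1437] toolx deg 81.0 delta cm [ 0.02 -0.01 -0.03] open 0.136 F [ 1.7 -0.5 -1.3] fing 34.7
```

```bash
python3 -m creep '[{"grip":-1,"tx":0,"ty":0.2,"tz":-0.54,"spin":0},{"grip":-1,"tx":0,"ty":0.2,"tz":-0.54,"spin":0},{"grip":-1,"tx":0,"ty":0.23,"tz":-0.53,"spin":0},{"grip":-1,"tx":0,"ty":0.23,"tz":-0.53,"spin":0},{"grip":-1,"tx":0,"ty":0.26,"tz":-0.51,"spin":0},{"grip":-1,"tx":0,"ty":0.27,"tz":-0.51,"spin":0},{"grip":-1,"tx":0,"ty":0,"tz":0,"spin":0},{"grip":-1,"tx":0,"ty":0,"tz":0,"spin":0}]'
cat >> h.py <<'E'
def hand():
    # lid angle from the hand: bar assumed at the grasp point
    s=r.get_state();A=Ro.from_quat(s['eef_rot']).as_matrix();g=s['tool_pos']+A[:,2]*r.grip_point_offset
    X=np.array([.9888,-.1495]);H=np.array([.6925,.1648]);d=g[:2]-H
    a,b=-d@X,g[2]-.104
    print('lid by hand',round(np.arctan2(b,a)-.32,4),'R',round(np.hypot(a,b),4),'(.1844) F',s['contact_force'].round(1),'tcp',s['tool_pos'].round(4),'fing',s['finger_force'],'t',round(s['clock'],2))
E
python3 -c "
from h import *
hand()"
```

```text
clock: 18.15
tool_pos: [0.5332, 0.1885, 0.1755]
eef_rot: [0.761, 0.649, 0.0, 0.0]
contact_force: [4.2, 0.6, -10.0]
opening: 0.136
finger_force: 35.6
lid by hand 0.1906 R 0.1846 (.1844) F [  4.2   0.6 -10. ] tcp [0.5332 0.1885 0.1755] fing 35.596835911273956 t 18.15
```

```bash
python3 -m creep '[{"grip":-1,"tx":0,"ty":0.36,"tz":-0.64,"spin":0},{"grip":-1,"tx":0,"ty":0.39,"tz":-0.63,"spin":0},{"grip":-1,"tx":0,"ty":0.41,"tz":-0.62,"spin":0},{"grip":-1,"tx":0,"ty":0.43,"tz":-0.6,"spin":0},{"grip":-1,"tx":0,"ty":0.45,"tz":-0.58,"spin":0},{"grip":-1,"tx":0,"ty":0.47,"tz":-0.56,"spin":0},{"grip":-1,"tx":0,"ty":0.5,"tz":-0.54,"spin":0},{"grip":-1,"tx":0,"ty":0,"tz":0,"spin":0}]'
python3 -m creep '[{"grip":-1,"tx":0,"ty":0,"tz":0,"spin":0},{"grip":-1,"tx":0,"ty":0,"tz":0,"spin":0}]'
cat >> h.py <<'E'
def flag(names=('scene','top','wrist'),save=None):
    X=np.array([.9888,-.1495]);Y=np.array([.1495,.9888]);H=np.array([.6925,.1648])
    for n in names:
        c=optics.get_calibration(n);p,d=optics.snapshot(n);W=cloud(n,d,c);hsv=cv2.cvtColor(p,cv2.COLOR_RGB2HSV)
        if save: cv2.imwrite(f'pics/{n}{save}.png',p[:,:,::-1])
        T=np.stack([-(W[...,:2]-H)@X,W[...,2]-.104,(W[...,:2]-H)@Y],-1)
        box=(T[...,0]>.04)&(T[...,0]<.2)&(T[...,1]>-.02)&(T[...,1]<.16)
        for nm,m in(('flag',(cv2.inRange(hsv,(3,150,90),(18,255,255))>0)&box&(T[...,2]<-.11)),('pointer',(hsv[...,1]<50)&(hsv[...,2]>110)&box&(T[...,2]<-.104)&(T[...,2]>-.125)&(T[...,1]>.02))):
            q=T[m]
            if len(q)<5: print(n,nm,len(q));continue
            v,u=np.where(m);rc=cv2.minAreaRect(q[:,:2].astype(np.float32))
            print(n,nm,len(q),'px',u.mean().round(1),v.mean().round(1),'rect c',np.round(rc[0],4),'size',np.round(rc[1],4),'ang',round(rc[2],1),'atan',round(np.arctan2(rc[0][1],rc[0][0]),4),'ylat',np.percentile(q[:,2],[3,50,97]).round(4),'angs',np.percentile(np.arctan2(q[:,1],q[:,0]),[3,50,97]).round(3))
E
python3 -c "
from h import *
hand();flag(save='6')
from PIL import Image" 2>/dev/null || true
python3 -c "
import cv2
p=cv2.imread('pics/scene6.png')[110:240,250:400];cv2.imwrite('pics/c6.png',cv2.resize(p,None,fx=5,fy=4.5,interpolation=cv2.INTER_CUBIC))"
```

```text
clock: 18.82
tool_pos: [0.5634, 0.1834, 0.2163]
eef_rot: [0.761, 0.649, 0.0, 0.0]
contact_force: [6.1, 1.9, -17.6]
opening: 0.138
finger_force: 36.1
clock: 18.98
tool_pos: [0.5625, 0.1835, 0.2154]
eef_rot: [0.761, 0.649, -0.0, -0.0]
contact_force: [7.1, 2.2, -17.1]
opening: 0.136
finger_force: 36.1
lid by hand 0.4609 R 0.1849 (.1844) F [  7.1   2.2 -17.1] tcp [0.5625 0.1835 0.2154] fing 36.08280971646309 t 18.98
scene flag 95 px 300.1 181.2 rect c [0.1112 0.0804] size [0.0325 0.0265] ang 40.9 atan 0.626 ylat [-0.1351 -0.1302 -0.1188] angs [0.553 0.673 0.715]
scene pointer 83 px 312.1 189.2 rect c [0.088  0.0558] size [0.0816 0.0928] ang 66.4 atan 0.5656 ylat [-0.1241 -0.1164 -0.1091] angs [0.271 0.563 1.005]
top flag 59 px 240.6 205.2 rect c [0.1089 0.0819] size [0.0375 0.0314] ang 24.3 atan 0.6449 ylat [-0.1354 -0.1292 -0.1223] angs [0.547 0.67  0.717]
top pointer 83 px 236.3 201.0 rect c [0.0995 0.0634] size [0.0778 0.1052] ang 79.9 atan 0.5674 ylat [-0.1215 -0.1126 -0.1042] angs [0.446 0.51  0.976]
wrist flag 7 px 313.7 363.6 rect c [0.1041 0.0597] size [0.0023 0.0024] ang 83.5 atan 0.521 ylat [-0.1194 -0.1191 -0.1182] angs [0.512 0.519 0.532]
wrist pointer 40 px 304.3 361.8 rect c [0.1116 0.0585] size [0.0029 0.0111] ang 25.1 atan 0.4825 ylat [-0.1194 -0.117  -0.116 ] angs [0.446 0.485 0.522]
```

View pics/c6.png

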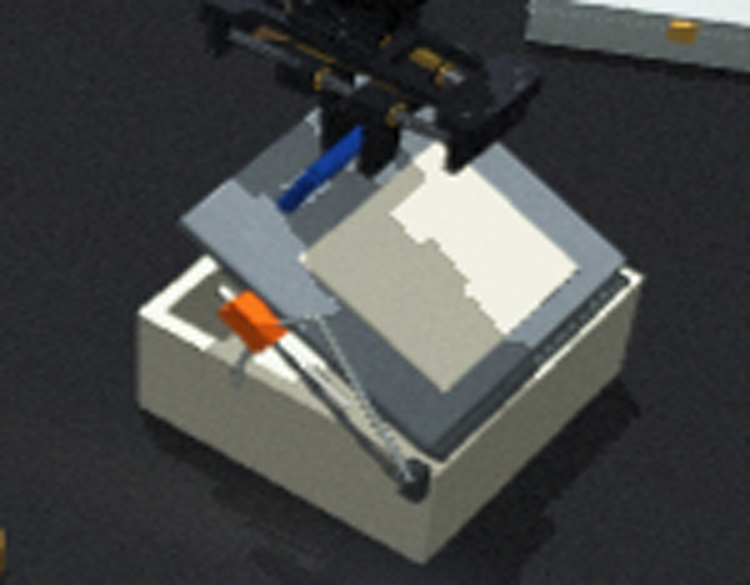

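View pics/wrist6.png

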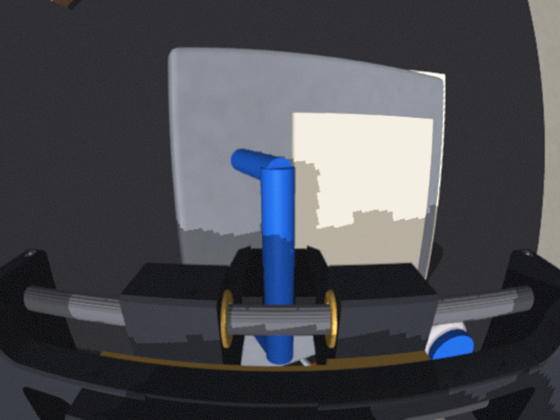

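The crop shows the lid lifted and held, with the orange flag at crop (253,320). The white pointer lies just below and behind the flag, its tip at (228,293). A block's outline centroid is the projection of its centre, so I'll triangulate the flag from both fixed views.

```bash
cat >> h.py <<'E'
def flag3():
    A=[];b=[];X=np.array([.9888,-.1495]);Y=np.array([.1495,.9888]);H=np.array([.6925,.1648]);P2=[]
    for n,(u0,u1,v0,v1) in(('scene',(285,318,165,198)),('top',(225,256,190,221))):
        c=optics.get_calibration(n);p=np.mean([optics.snapshot(n)[0].astype(np.float32) for _ in range(4)],0)
        roi=cv2.resize(p[v0:v1,u0:u1],None,fx=6,fy=6,interpolation=cv2.INTER_CUBIC)
        o=roi[...,0]-roi[...,2];m=(o>.5*np.percentile(o,96)).astype(np.uint8)
        k=max(cv2.findContours(m,cv2.RETR_EXTERNAL,cv2.CHAIN_APPROX_NONE)[0],key=cv2.contourArea)
        M=cv2.moments(cv2.convexHull(k));Mr=cv2.moments(k)
        u=u0+(M['m10']/M['m00']+.5)/6-.5;v=v0+(M['m01']/M['m00']+.5)/6-.5
        print(n,round(u,2),round(v,2),'area px',M['m00']/36,Mr['m00']/36)
        K=np.array([[c['fx'],0,c['cx']],[0,c['fy'],c['cy']],[0,0,1]]);P2.append((K@c['extrinsics'][:3],np.array([u,v])))
        E=c['extrinsics'];C=-E[:3,:3].T@E[:3,3];d=E[:3,:3].T@np.array([(u-c['cx'])/c['fx'],(v-c['cy'])/c['fy'],1])
        # ray onto the vertical plane 128 mm right of the middle
        t=(-.128-(C[:2]-H)@Y)/(d[:2]@Y);q=C+t*d;s=-(q[:2]-H)@X;print('  plane pt',q.round(4),'r',round(np.hypot(s,q[2]-.104),4),'ang',round(np.arctan2(q[2]-.104,s),4))
    w=cv2.triangulatePoints(P2[0][0],P2[1][0],P2[0][1],P2[1][1])[:,0];w=w[:3]/w[3];s=-(w[:2]-H)@X
    print('tri',w.round(4),'r',round(np.hypot(s,w[2]-.104),4),'ang',round(np.arctan2(w[2]-.104,s),4),'ylat',((w[:2]-H)@Y).round(4))
    for P,x in P2:
        y=P@np.r_[w,1];print('  reproj err px',(y[:2]/y[2]-x).round(2))
E
python3 -c "
from h import *
flag3();hand()"
```

```text
scene 300.1 180.86 area px 105.0 100.38888888888889
  plane pt [0.5656 0.0545 0.188 ] r 0.1376 ang 0.6569
top 240.37 205.77 area px 68.23611111111111 65.98611111111111
  plane pt [0.5612 0.0552 0.1812] r 0.1372 ang 0.5976
tri [0.5625 0.0561 0.1844] r 0.1381 ang 0.6214 ylat -0.1269
  reproj err px [-0.73  0.08]
  reproj err px [-0.33 -0.5 ]
lid by hand 0.4601 R 0.1849 (.1844) F [  7.    1.8 -17. ] tcp [0.5624 0.1836 0.2153] fing 36.07563614845276 t 19.53
```

```bash
python3 -m creep '[{"grip":-1,"tx":0,"ty":0.36,"tz":-0.34,"spin":0},{"grip":-1,"tx":0,"ty":0.37,"tz":-0.33,"spin":0},{"grip":-1,"tx":0,"ty":0.38,"tz":-0.32,"spin":0},{"grip":-1,"tx":0,"ty":0.38,"tz":-0.31,"spin":0},{"grip":-1,"tx":0,"ty":0.39,"tz":-0.3,"spin":0},{"grip":-1,"tx":0,"ty":0.39,"tz":-0.29,"spin":0},{"grip":-1,"tx":0,"ty":0,"tz":0,"spin":0},{"grip":-1,"tx":0,"ty":0,"tz":0,"spin":0}]'
python3 - <<'E'
from h import *
hand();flag3();flag(('scene','top'),save='7')
p=cv2.imread('pics/scene7.png')[155:220,265:340];q=cv2.imread('pics/top7.png')[175:240,190:265]
cv2.imwrite('pics/c7.png',np.hstack([cv2.resize(a,(400,347),interpolation=cv2.INTER_CUBIC) for a in(p,q)]))
E
```

```text
clock: 20.2
tool_pos: [0.5838, 0.1801, 0.2343]
eef_rot: [0.76, 0.649, -0.001, -0.001]
contact_force: [4.5, 1.7, -21.0]
opening: 0.139
finger_force: 36.3
lid by hand 0.6163 R 0.1851 (.1844) F [  4.5   1.7 -21. ] tcp [0.5838 0.1801 0.2343] fing 36.31566435098648 t 20.2
scene 300.18 180.91 area px 102.90277777777777 97.91666666666667
  plane pt [0.5659 0.0545 0.188 ] r 0.1374 ang 0.6581
top 240.38 205.55 area px 70.77777777777777 68.125
  plane pt [0.5618 0.0551 0.1825] r 0.1374 ang 0.6076
tri [0.5631 0.056  0.1846] r 0.1378 ang 0.6253 ylat -0.127
  reproj err px [-0.66  0.07]
  reproj err px [-0.3  -0.45]
scene flag 99 px 300.1 181.1 rect c [0.1102 0.0806] size [0.0362 0.0259] ang 46.9 atan 0.6313 ylat [-0.1351 -0.1306 -0.1181] angs [0.55  0.672 0.717]
scene pointer 114 px 311.2 186.5 rect c [0.0864 0.066 ] size [0.0752 0.0894] ang 80.5 atan 0.6521 ylat [-0.1234 -0.1136 -0.1073] angs [0.298 0.657 0.996]
top flag 58 px 240.6 205.3 rect c [0.1137 0.078 ] size [0.0394 0.0337] ang 42.6 atan 0.6011 ylat [-0.1352 -0.1293 -0.1219] angs [0.522 0.67  0.718]
top pointer 87 px 236.8 197.4 rect c [0.0858 0.0865] size [0.1276 0.052 ] ang 32.7 atan 0.7898 ylat [-0.1229 -0.1132 -0.1043] angs [0.589 0.678 0.975]
```

View pics/c7.png

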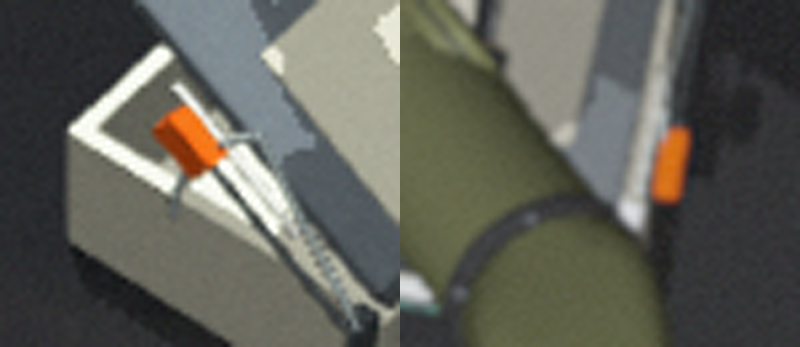

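In the scene crop the white rod passes just behind the flag's upper side, its tip at crop (178,88), pixel (298,171). Next I'll measure the rod's angle in this view.

Run:
```python
from h import *
hand()
X=np.array([.9888,-.1495]);Y=np.array([.1495,.9888]);H=np.array([.6925,.1648])
for n,(u0,u1,v0,v1) in(('scene',(294,306,168,180)),('top',(228,242,190,222))):
    c=optics.get_calibration(n);S=[optics.snapshot(n) for _ in range(4)]
    p=np.mean([s[0].astype(np.float32) for s in S],0)
    g=p[v0:v1,u0:u1];k=6;G=cv2.resize(g,None,fx=k,fy=k,interpolation=cv2.INTER_CUBIC)
    white=(G.min(-1)>(120 if n=='scene' else 140)).astype(np.uint8)
    if n=='scene': print(g.min(-1).astype(int)); 
    nl,lab,st,ce=cv2.connectedComponentsWithStats(white)
    E=c['extrinsics'];C=-E[:3,:3].T@E[:3,3]
    for i in range(1,nl):
        if st[i,4]<60: continue
        v,u=np.where(lab==i);U=u0+(u+.5)/k-.5;V=v0+(v+.5)/k-.5
        print(n,'comp',st[i,4]/k/k,U.min().round(1),U.max().round(1),V.min().round(1),V.max().round(1))
        d=np.stack([(U-c['cx'])/c['fx'],(V-c['cy'])/c['fy'],np.ones(len(U))],-1)@E[:3,:3]
        for yl in(-.112,-.115,-.118):
            t=(yl-(C[:2]-H)@Y)/(d[:,:2]@Y);q=C+t[:,None]*d;s=-(q[:,:2]-H)@X;z=q[:,2]-.104
            a=np.arctan2(z,s);rr=np.hypot(s,z);print('  ',yl,'ang mean',a.mean().round(4),'r',rr.min().round(3),rr.max().round(3),'a at far end',a[rr>np.percentile(rr,60)].mean().round(4))
```

```text
lid by hand 0.6191 R 0.1851 (.1844) F [  5.4   2.1 -21.5] tcp [0.5843 0.18   0.2347] fing 36.39137417078018 t 20.7
[[153  94  86  84  86  75  57  58  92 118 126 130]
 [ 93  86  85  85  91  87  72  57  58 100 119 126]
 [ 86  85  86 107 154 110  87  74  59  67 106 122]
 [ 87  84  86 179 237 191 110  87  74  59  72 110]
 [ 86  86  84  82 174 231 178 101  85  65  57  77]
 [ 85  85  84  86  93 194 236 157  95  74  60  57]
 [ 85  87  85  85  83  96 206 238 149  90  66  59]
 [ 86  85  82  80  53  30  64 212 217 126  93  98]
 [ 87  81  52  29  28  28  26  73 221 186 141 156]
 [ 83  50  21  23  26  27  26  25  80 224 201 162]
 [ 50  19  14  18  24  26  26  28  25 139 232 169]
 [ 15  10   6  11  16  24  25  26  26  37 197 235]]
scene comp 5.0 303.1 305.4 167.6 170.8
   -0.112 ang mean 0.8493 r 0.155 0.166 a at far end 0.8522
   -0.115 ang mean 0.8749 r 0.157 0.168 a at far end 0.8778
   -0.118 ang mean 0.9001 r 0.159 0.17 a at far end 0.903
scene comp 29.527777777777775 296.4 305.4 169.6 179.4
   -0.112 ang mean 0.6629 r 0.13 0.166 a at far end 0.651
   -0.115 ang mean 0.6934 r 0.131 0.166 a at far end 0.6798
   -0.118 ang mean 0.7236 r 0.132 0.167 a at far end 0.7083
top comp 110.0 230.6 239.6 189.6 217.2
   -0.112 ang mean 0.5897 r 0.054 0.278 a at far end 0.8317
   -0.115 ang mean 0.8144 r 0.064 0.314 a at far end 0.9636
   -0.118 ang mean 0.9647 r 0.087 0.352 a at far end 1.0515
```

Run:
```python
from h import *
hand()
X=np.array([.9888,-.1495]);Y=np.array([.1495,.9888]);H=np.array([.6925,.1648])
c=optics.get_calibration('scene');E=c['extrinsics'];C=-E[:3,:3].T@E[:3,3]
D=np.median([optics.snapshot('scene')[1] for _ in range(8)],0);W=cloud('scene',D,c)
for u,v in((298,171),(299,172),(300,173),(301,174),(302,175),(302,176),(303,177),(304,178)):
    w=W[v,u];d=(w-C)/np.linalg.norm(w-C);w=w+.003*d
    s=-(w[:2]-H)@X;z=w[2]-.104;print(u,v,w.round(4),'r',np.hypot(s,z).round(4),'ang',np.arctan2(z,s).round(4),'ylat',((w[:2]-H)@Y).round(4))
t=np.array([d@-X.tolist()[0] if 0 else -(d[:2]@X),d[2],d[:2]@Y]);print('view dir in tester (s,z,y)',t.round(3))
```

```text
lid by hand 0.6192 R 0.1851 (.1844) F [  5.    2.6 -22. ] tcp [0.5843 0.18   0.2347] fing 36.391276717185974 t 21.1
298 171 [0.5471 0.075  0.1992] r 0.1615 ang 0.6309 ylat -0.1105
299 172 [0.5498 0.076  0.1957] r 0.1573 ang 0.6225 ylat -0.1091
300 173 [0.5532 0.0759 0.1935] r 0.1533 ang 0.6237 ylat -0.1087
301 174 [0.5566 0.0758 0.1913] r 0.1493 ang 0.6245 ylat -0.1083
302 175 [0.5596 0.0764 0.1882] r 0.1451 ang 0.6189 ylat -0.1073
302 176 [0.5609 0.0741 0.187 ] r 0.1431 ang 0.6187 ylat -0.1094
303 177 [0.5652 0.0721 0.1871] r 0.1394 ang 0.6383 ylat -0.1107
304 178 [0.5678 0.0735 0.183 ] r 0.1351 ang 0.6246 ylat -0.1089
view dir in tester (s,z,y) [ 0.386 -0.744  0.545]
```

Run:
```python
from h import *
X=np.array([.9888,-.1495]);Y=np.array([.1495,.9888]);H=np.array([.6925,.1648])
for n,(u0,u1,v0,v1) in(('scene',(285,318,165,198)),('top',(225,256,190,221))):
    c=optics.get_calibration(n);S=[optics.snapshot(n) for _ in range(8)]
    D=np.median([s[1] for s in S],0);p=np.mean([s[0].astype(float) for s in S],0)
    W=cloud(n,D,c)[v0:v1,u0:u1];p=p[v0:v1,u0:u1]
    m=(p[...,0]-p[...,2])>90
    W=W[m];R=p[m][:,0];T=np.stack([-(W[:,:2]-H)@X,W[:,2]-.104,(W[:,:2]-H)@Y],-1)
    ok=(T[:,2]<-.112)&(T[:,2]>-.142)&(np.hypot(T[:,0],T[:,1])<.17)&(np.hypot(T[:,0],T[:,1])>.1);T=T[ok];R=R[ok]
    # face grouping by shade
    _,lab,_=cv2.kmeans(R.astype(np.float32)[:,None],3 if n=='scene' else 2,None,(3,50,.1),5,cv2.KMEANS_PP_CENTERS)
    for i in np.unique(lab):
        q=T[lab[:,0]==i];print(n,i,len(q),'shade',R[lab[:,0]==i].mean().round(),'mean s,z,y',q.mean(0).round(4),'std',q.std(0).round(4),'ang',np.arctan2(*q.mean(0)[[1,0]]).round(4))
    rc=cv2.minAreaRect(T[:,:2].astype(np.float32));print(n,len(T),rc,np.arctan2(rc[0][1],rc[0][0]))
```

```text
scene 0 52 shade 241.0 mean s,z,y [ 0.1062  0.0864 -0.1239] std [0.0083 0.0057 0.0047] ang 0.6832
scene 1 40 shade 134.0 mean s,z,y [ 0.1115  0.0781 -0.1321] std [0.0087 0.0068 0.0009] ang 0.611
scene 2 8 shade 186.0 mean s,z,y [ 0.1104  0.0878 -0.1318] std [0.0098 0.0055 0.0011] ang 0.672
scene 100 ((0.11048125475645065, 0.07917828857898712), (0.033758774399757385, 0.022679518908262253), 29.681598663330078) 0.6218246227284705
top 0 14 shade 153.0 mean s,z,y [ 0.1122  0.0291 -0.1306] std [0.0114 0.0826 0.0064] ang 0.2537
top 1 51 shade 205.0 mean s,z,y [ 0.1127  0.0824 -0.1275] std [0.011  0.0268 0.0043] ang 0.6313
top 65 ((0.10665867477655411, -0.0029326826333999634), (0.1969453990459442, 0.03969520702958107), 87.13087463378906) -0.027489033699396852
```

The scene depth fits the flag as a 33.8 x 22.7 mm rectangle (34 x 22 given) at 0.622 rad. The pointer reads 0.624 in the same view and 0.619 from the hand. They are level and the hold is steady.

```bash
python3 -c "
from h import *
from plant import workorder
hand();print(workorder.finish_job())"
```

```text
lid by hand 0.6191 R 0.1851 (.1844) F [  4.3   3.3 -21.6] tcp [0.5842 0.18   0.2347] fing 36.39128386974335 t 22.3
the job is handed in; nothing more can be done
None
```

The cups are nested upright where the large cup stands, and I handed the job in at 22.3 s with the gripper still holding the lid at about 0.62 rad, level with the middle of the flag (measured at 0.62 rad).

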